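Flick the refill reminder wheel back to red

ROBOT

A 6-joint arm with a two-finger parallel gripper is mounted at the origin on the work surface. World frame = base frame: x ahead of the robot, y to its left, z up, the work surface at z = 0. Lengths are in m, angles in rad, forces in N, time in s.
With the tool pointing down it reaches from about 0.3 to 0.875 m from the base axis. Payload 6.4 kg.
Tool frame: the origin (TCP) lies midway between the tips of the shut fingers; the grasp point (between the pads) lies 19 mm behind it (ctrl.hold_point_z is the distance from the TCP to the grasp point, in m); z points along the fingers, y is the line along which they close (so a half turn about z gives the same grasp; the last joint's range is limited). The gripper opens to 85 mm and grips with 20 to 120 N. Pads are 22 mm wide; open, the fingers measure 114 mm over their backs; the gripper's body (76 mm by 85 mm) begins 54 mm behind the grasp point. The pads swing forward as they close: fully open they stand 13 mm farther back than shut.
Start: joints at [-1.411, 0.181, 1.607, -0, 1.354, -0.206], TCP at [0.206, -0.537, 0.231] pointing down, gripper open.
Joint ranges: [-2.99, 2.99], [-0.89, 2.07], [0.3, 2.58], [-1.14, 4.28], [0, 2.63], [-3.12, 3.12]. Speed limits (rad/s): [2.57, 2.57, 3.01, 3.14, 3.14, 3.14].

INTERFACE

Orientations are given as a unit quaternion [w, x, y, z].
In Python, from bench import ctrl gives the robot as it stands.
- The arm moves only by the tool carry_out, never from a script. Its argument "plan" is text: rows parted by semicolons, each of 6 numbers parted by spaces: the shift along the tool's x, y, z as a fraction of full scale, then the turn, a rotation vector about the tool's x, y, z as a fraction of full scale. A call has exactly 8 rows; each row shifts and turns the commanded pose from where the row before left it, along the tool's axes as they then stand; what a row does not reach is not made up. Full scale, the value 1, is 40 mm for a shift and 0.1 rad for a turn. A row lasts 1/12 s, in which the tool goes at most 41.7 mm and 7.16 degrees, less where a joint would pass 70% of its speed; a pose out of reach is approached as far as the arm can. A call with a number of a shift or a turn outside -1 to 1 is refused whole. A call with a gripper value outside its range is refused whole. "claw" is the gripper's target within -1 to 1 (shut at 1, half-way at 0, fully open at -1), set as the call begins (left out, the last holds). The fingers move at their own pace and stop on an object; the grip force is fixed at half the most. Time passes only in rows, so rows that do not move let the fingers close, or fill a call up. It gives the time, the measured TCP pose, the force, the opening and the grip force at its end, in the units of the state.
- ctrl.get_obs(): the state, without advancing time (a new reading comes with each control period).
- ctrl.camera(name): name is "scene" or "top"; returns a dict with "pixels" (400x640x3 uint8, red, green, blue), "mtx" (3x3 intrinsics, pixels), "R" (3x3) and "t" (3): a world point X has camera coordinates R X + t. Camera axes: x right, y down, z forward; pixel columns grow to the right and rows downward; lengths in m; the calibration is good to about 2 mm. A picture is of the moment at which its call begins. There is no depth.
- ctrl.hand_in(): hands the job in; it is judged then, once.
The state is a dict: "time_s": time; "q": joint angles; "dq": joint speeds; "joint_efforts": joint torques, N m; "eef_pos": TCP position; "eef_rot": TCP orientation; "wrist_force": force on the tool from outside, world axes, zero at the start; "torque": the same for the moment, N m; "opening": opening from 0.0 (shut) to 1.0 (fully open); "grasp_force": force on a finger pad.
Only numpy, scipy, OpenCV 4.12 (cv2) and the standard library are available. Lean on these libraries where they do the work, as an engineer would, in place of code of your own. Each camera call takes 0.05 s, during which the arm holds its last target. There are 200 camera calls.

TASK

The blue jar has just been refilled, so set the refill reminder on the table: with a fingertip, flick the ribbed wheel round clockwise (seen from above), click by click, until its red rib has clicked in at the yellow pointer, and stop there without letting the wheel click past it. Nothing is to be picked up: leave the two jars, the shoehorn and the three brushes as they stand.

Things in the scene. Friction and masses are not known exactly. Their poses are not given: they have to be found in the camera images.
- reminder: Refill reminder, screwed to the table (cannot move): a grey base plate 14 mm thick (-75 to +95 mm along its own x, +-70 mm along its y), on it a black round pedestal 104 mm across up to 24 mm high that carries the click wheel. Origin: on the table surface exactly below the wheel's vertical axis; z up; x points from the axis to the yellow pointer.
- pointer (a point): Tip of the yellow pointer, a pointed bar standing on the base plate at the wheel's edge, 64 mm from the wheel axis along the base's x; 10 mm wide behind its point (at most 18 mm), from 14 to 36 mm above the table, reaching out to 97 mm from the axis. This point is its tip at the top.
- wheel (a joint): Click wheel's angle, rad: 0 with the red rib at the pointer, growing clockwise seen from above. It rests only at multiples of 1.047 (6 clicks a turn); starts 2 to 4 clicks short (-2.09 to -4.19). A rib gives way at about 4 N; past halfway (30 deg) the damped wheel turns on by itself within a second to the next click (or, with the finger still between ribs, when freed) and stays; short of that it springs back. It does not coast. No end stop.
- wheel_centre (a point): Centre of the wheel's white disc, on the vertical axis, at the disc's top face, 34 mm above the table. The disc is 92 mm across, with a low steel hub (28 mm across, up to 40 mm above the table). Six upright radial ribs stand round its edge every 60 deg, one red, five black. At every click one rib is in line with the pointer, so gaps are centred 30 deg (plus multiples of 60) from that line.
- red_rib (a point): Top of the red rib, 48 mm from the wheel axis, 50 mm above the table. Every rib is 8 mm thick, reaches from 36 to 60 mm from the axis and from 26 to 50 mm above the table, so it rises 16 mm above the disc and sticks out 14 mm beyond its edge. The gaps between ribs are about 43 mm wide at 52 mm from the axis.
- blue_jar: Blue plastic storage jar with a twist cap, 80 mm in diameter, 125 mm tall, loose. Origin: centre of its underside.
- glass_jar: Glass jar with a steel lid, 72 mm in diameter, 110 mm tall, loose. Origin: centre of its underside.
- shoehorn: Curved orange plastic shoehorn lying arched on the table, about 170 x 36 mm, 18 mm high, loose. Origin: below its middle, on the table; its x runs along it.
- rack: White slotted metal rack, 250 x 100 mm, 66 mm high, fixed; three brushes stand in it in a row along its x. Origin: centre of its underside.
- brush1: Brush with a pale wooden handle standing bristle-up in the rack, its top about 200 mm above the table, loose. Origin: centre of the handle's lower end.
- brush2: The same with a dark wooden handle.
- brush3: The same with a red handle.
Mind the look-alikes: they are no part of the job. Of the things that look like the blue_jar, take the one that is farthest to the robot's left at the start. What is shaped like the reminder but purple is not meant.

How it is judged:
At the end, for the whole second after the job is handed in: The red rib has come clockwise to the pointer and rests there within 0.15 rad (wheel angle 0, not a whole turn away), and the jars, shoehorn and brushes are within 20 mm of where they stood and not tipped (value of joint wheel between -0.15 and 0.15 rad and velocity of joint wheel between -0.1 and 0.1 rad/s and distance of each of blue_jar, glass_jar, shoehorn, brush1, brush2, brush3 from where it was at the start of the episode below 0.02 m and angle between each of blue_jar, glass_jar, shoehorn, brush1, brush2, brush3's own z axis and vertical below 0.3 rad); the robot touches nothing.
It fails at once if the wheel clicks past the red rib's place at the pointer (value of joint wheel above 0.7 rad).
It fails at once if a jar, a brush or the shoehorn is lifted, pushed 20 mm or tipped over (distance of any of blue_jar, glass_jar, shoehorn, brush1, brush2, brush3 from where it was at the start of the episode above 0.02 m or angle between any of blue_jar, glass_jar, shoehorn, brush1, brush2, brush3's own z axis and vertical above 0.3 rad).
It also fails if it takes over 51 s, if anything falls off the work surface, if the arm or the gripper's body presses on something with over 40 N, if the wrist force passes 120 N, or if a joint passes its speed limit or range.

## Working session

There is one attempt and no reset: what is moved stays moved. The work goes in short steps, Python scripts to look and compute and a tool call to move; the robot and the scene stay as the last step left them, time stands still between calls to the robot, and variables do not carry over. Pictures are saved under pics/ and viewed, at most 10 in all, crops included, and the job is handed in when it is done.

Besides the shell and the picture viewer there is one more tool, called after "Call:" in YAML: its name, and indented under it one key for each argument. carry_out: Moves the arm, as the interface text tells. Shift numbers are shares of 40 mm and turn numbers shares of 0.1 rad, none past 1 either way. Its arguments: {"type":"object","properties":{"plan":{"type":"string"},"claw":{"type":"number"}},"required":["plan"]}

```bash
mkdir -p pics; cat > h.py <<'E'
import numpy as np, cv2
from bench import ctrl
def snap(name,fn):
    c=ctrl.camera(name); cv2.imwrite('pics/'+fn,c['pixels'][:,:,::-1]); return c
def ray(c,uv,z):
    K,R,t=[np.array(c[k]) for k in('mtx','R','t')]
    o=-R.T@t; d=R.T@np.linalg.inv(K)@np.array([uv[0],uv[1],1.]); return o+d*(z-o[2])/d[2]
def proj(c,X):
    p=np.array(c['mtx'])@(np.array(c['R'])@np.array(X)+np.array(c['t'])); return p[:2]/p[2]
E
python3 - <<'E'
from h import *
a=snap('top','top1.png'); b=snap('scene','scene1.png')
for c in(a,b): print(np.round(-np.array(c['R']).T@np.array(c['t']),3))
print(ctrl.get_obs())
E
```

```text
[ 0.478 -0.015  1.032]
[0.877 0.514 1.001]
{'time_s': 0.1, 'q': array([-1.41125960e+00,  1.81483687e-01,  1.60789403e+00, -8.96090092e-06,
        1.35382438e+00, -2.06288108e-01]), 'dq': array([-8.97130089e-04,  1.29104409e-05, -1.87727461e-03,  4.25313920e-05,
        2.30428492e-03,  6.60836877e-04]), 'joint_efforts': array([ 1.80986149e-06, -4.45875227e+01, -3.52239239e+01, -1.47700225e-04,
        4.13517613e-03,  3.63298614e-05]), 'eef_pos': array([ 0.20562793, -0.53644088,  0.23047149]), 'eef_rot': array([-8.04600599e-04,  9.83317617e-01,  1.81895069e-01,  1.44357009e-05]), 'wrist_force': array([-0.6085544 ,  0.37350199, -0.18107736]), 'torque': array([-0.01585395,  0.01099467,  0.06799468]), 'grasp_force': 0.0, 'opening': 1.0003402483832604}
```

View pics/top1.png

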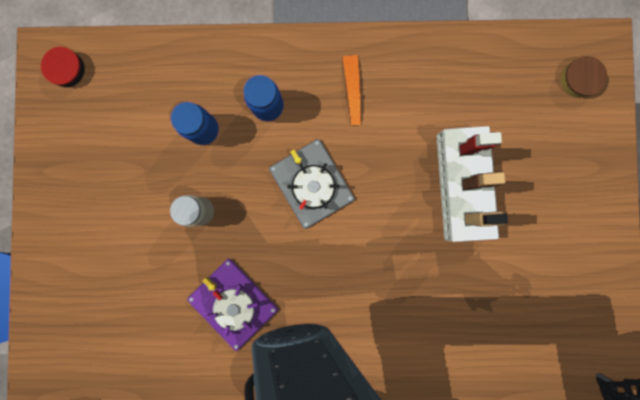

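View pics/scene1.png

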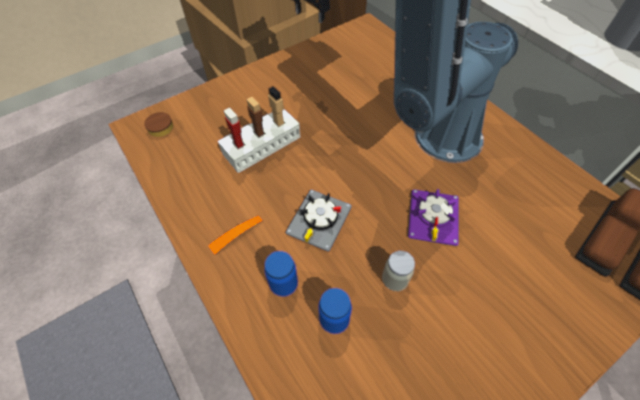

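Top view: grey reminder at (314,186), with its pointer near (297,158) and red rib near (304,204). The look-alike at (233,308) is purple, so it isn't meant. There are two blue jars, at (195,122) and (263,98). The leftmost, (195,122), is the blue_jar, and neither jar gets touched. Next I'll measure and confirm in a crop.

```bash
cat > meas.py <<'E'
from h import *
def cents(c,lo,hi,box):
    u0,v0,u1,v1=box
    hsv=cv2.cvtColor(c['pixels'],cv2.COLOR_RGB2HSV)[v0:v1,u0:u1]
    m=cv2.inRange(hsv,lo,hi)
    return cv2.moments(m,True),m
def cent(c,lo,hi,box):
    M,_=cents(c,lo,hi,box); return (M['m10']/M['m00']+box[0],M['m01']/M['m00']+box[1]),M['m00']
E
python3 - <<'E'
from meas import *
for n,box in(('top',(265,135,362,232)),('scene',(282,185,356,252))):
    c=ctrl.camera(n)
    w,aw=cent(c,(0,0,170),(179,60,255),box)
    y,ay=cent(c,(20,130,120),(35,255,255),box)
    hsv=(0,150,90),(8,255,255)
    r,ar=cent(c,*hsv,box)
    print(n,np.round([*w,aw,*y,ay,*r,ar],1))
    W=ray(c,w,.035);Y=ray(c,y,.036);Rr=ray(c,r,.05)
    a=lambda P:np.degrees(np.arctan2(*(P-W)[1::-1]))
    print(W,Y,Rr,a(Y),a(Rr),np.linalg.norm((Y-W)[:2]),np.linalg.norm((Rr-W)[:2]))
    u0,v0,u1,v1=box
    if n=='top': cv2.imwrite('pics/crop1.png',cv2.resize(c['pixels'][v0:v1,u0:u1,::-1],None,fx=6,fy=6,interpolation=cv2.INTER_CUBIC))
    for p,z in (((195,104),.125),((180,212),.11),((262,88),.125),((352,90),.01)):
        if n=='top': print(p,ray(c,p,z))
E
```

```text
top [ 313.2  186.3 1055.   295.3  156.2   79.   302.4  204.5   26. ]
[0.54645659 0.01364909 0.035     ] [0.61639412 0.05476007 0.036     ] [0.50411133 0.03784469 0.05      ] 30.44804741772053 150.2568440904691 0.08112564910158156 0.04877036358579413
(195, 104) [0.71750426 0.26270386 0.125     ]
(180, 212) [0.48753255 0.29758806 0.11      ]
(262, 88) [0.75054175 0.11939644 0.125     ]
(352, 90) [ 0.77801112 -0.079083    0.01      ]
scene [320.1 211.8 593.  308.2 234.2  76.  337.1 208.7  27. ]
[0.54691903 0.01700772 0.035     ] [0.61668569 0.05911495 0.036     ] [0.50595199 0.04438675 0.05      ] 31.1128148568883 146.24445818157093 0.08148869088901056 0.04927381701561786
```

View pics/crop1.png

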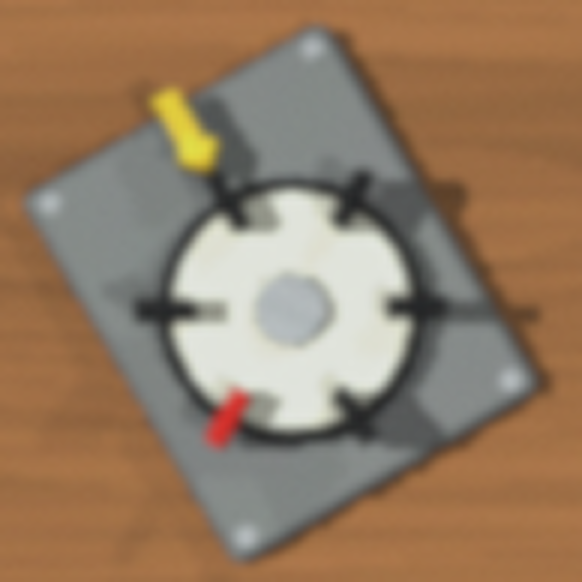

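The crop shows the grey reminder. The pointer is at 30.5° in world terms and the red rib at 150.5°, so it needs exactly 2 clicks clockwise. I'll push with the shut fingertips in the gap at 300.5°, on the side away from the pointer, with the tip above the disc and pointer tops.

Call:
carry_out:
  plan: "0 0 -0.5 0 0 0; 0.55 -0.36 0 0 0 0; 0.55 -0.36 0 0 0 0; 0.55 -0.36 0 0 0 0; 0.55 -0.36 0 0 0 0; 0.55 -0.36 0 0 0 0; 0.55 -0.36 0 0 0 0; 0.55 -0.36 0 0 0 0"
  claw: 1

```text
time_s: 0.87
eef_pos: [0.3139, -0.3865, 0.2512]
eef_rot: [-0.0, 0.983, 0.182, 0.0]
wrist_force: [0.6, -1.0, 0.2]
opening: -0.002
grasp_force: 0.0
```

Call:
carry_out:
  plan: "0.55 -0.36 0 0 0 0; 0.55 -0.36 0 0 0 0; 0.55 -0.36 0 0 0 0; 0.55 -0.36 0 0 0 0; 0.55 -0.36 0 0 0 0; 0.55 -0.36 0 0 0 0; 0.55 -0.36 0 0 0 0; 0.55 -0.36 0 0 0 0"

```text
time_s: 1.53
eef_pos: [0.4371, -0.216, 0.2512]
eef_rot: [-0.0, 0.983, 0.182, -0.0]
wrist_force: [0.4, -0.3, 0.2]
opening: -0.001
grasp_force: 0.0
```

Call:
carry_out:
  plan: "0.55 -0.36 0 0 0 0; 0.55 -0.36 0 0 0 0; 0.55 -0.36 0 0 0 0; 0.55 -0.36 0 0 0 0; 0.55 -0.36 0 0 0 0; 0.55 -0.36 0 0 0 -0.8; 0.55 -0.36 0 0 0 -0.85; 0 0 0 0 0 0"

```text
time_s: 2.2
eef_pos: [0.5441, -0.0633, 0.2511]
eef_rot: [-0.001, 0.964, 0.266, 0.001]
wrist_force: [-0.2, 0.5, -1.4]
opening: 0.004
grasp_force: 0.0
```

```bash
cat > rel.py <<'E'
from meas import *
from scipy.spatial.transform import Rotation as Ro
C=np.array([.5467,.015])
def rel(target):
    o=ctrl.get_obs();w,x,y,z=o['eef_rot'];T=Ro.from_quat([x,y,z,w]).as_matrix();p=o['eef_pos']
    d=p[:2]-C
    print('t',o['time_s'],'pos',p.round(4),'xang',np.degrees(np.arctan2(T[1,0],T[0,0])).round(1),'polar',np.linalg.norm(d).round(4),np.degrees(np.arctan2(d[1],d[0])).round(1)%360,'zdir',T[:,2].round(3),'F',o['wrist_force'].round(1),'open',round(o['opening'],3))
    print('shift units',((T.T@(np.array(target)-p))/.04).round(3))
E
python3 -c "
from rel import *
rel([.573,-.030,.042])"
```

```text
t 2.2 pos [ 0.5441 -0.0633  0.2511] xang 30.8 polar 0.0784 268.1 zdir [ 0.001  0.002 -1.   ] F [-0.2  0.5 -1.4] open 0.004
shift units [ 1.041 -0.338  5.229]
```

Call:
carry_out:
  plan: "0.35 -0.11 0.6 0 0 0; 0.35 -0.11 0.6 0 0 0; 0.34 -0.12 0.6 0 0 0; 0 0 0.8 0 0 0; 0 0 0.8 0 0 0; 0 0 0.8 0 0 0; 0 0 0.5 0 0 0; 0 0 0 0 0 0"

```text
time_s: 2.87
eef_pos: [0.5673, -0.0335, 0.0581]
eef_rot: [-0.002, 0.965, 0.262, -0.004]
wrist_force: [-0.9, -0.8, 0.0]
opening: 0.002
grasp_force: 0.0
```

```bash
python3 -c "
from rel import *
rel([.573,-.030,.042])
c=ctrl.camera('scene');print(proj(c,ctrl.get_obs()['eef_pos']))
cv2.imwrite('pics/s2.png',cv2.resize(c['pixels'][150:265,260:400,::-1],None,fx=5,fy=5,interpolation=cv2.INTER_CUBIC))"
```

```text
t 2.8667 pos [ 0.5673 -0.0335  0.0581] xang 30.3 polar 0.0527 293.0 zdir [-0.009  0.002 -1.   ] F [-0.9 -0.8  0. ] open 0.002
shift units [ 0.17 -0.    0.4 ]
[303.72186685 198.63585979]
```

View pics/s2.png

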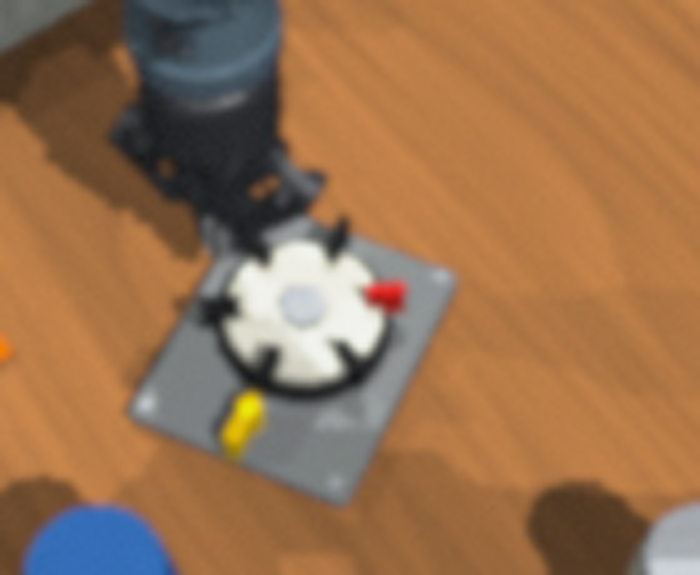

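The scene crop shows the fingertip at about (219,243), behind the black rib at (255,240), in the chosen gap. The red rib is at (385,295) and still untouched. I'll centre it, lower it, then push.

Call:
carry_out:
  plan: "0.15 0 0 0 0 0; 0 0 0 0 0 0; 0 0 0.2 0 0 0; 0 0 0.2 0 0 0; 0 0 0 0 0 0; 0 0 0 0 0 0; 0 0 0 0 0 0; 0 0 0 0 0 0"

```text
time_s: 3.58
eef_pos: [0.5769, -0.031, 0.0475]
eef_rot: [0.0, 0.965, 0.262, 0.0]
wrist_force: [0.5, 0.7, -1.3]
opening: 0.003
grasp_force: 0.0
```

```bash
python3 -c "
from rel import *
rel([.573,-.030,.042])"
```

```text
t 3.5833 pos [ 0.5769 -0.031   0.0475] xang 30.4 polar 0.0551 303.3 zdir [ 0. -0. -1.] F [ 0.5  0.7 -1.3] open 0.003
shift units [-0.071 -0.072  0.138]
```

Call:
carry_out:
  plan: "-0.07 -0.07 0.15 0 0 0; 0 0 0 0 0 0; -0.13 -0.007 0 0 0 1; -0.13 -0.007 0 0 0 1; -0.13 -0.007 0 0 0 1; -0.13 -0.007 0 0 0 1; 0 0 0 0 0 0; 0 0 0 0 0 0"

```text
time_s: 4.25
eef_pos: [0.5538, -0.0369, 0.0416]
eef_rot: [0.0, 0.998, 0.067, 0.001]
wrist_force: [2.9, -0.4, -1.1]
opening: 0.0
grasp_force: 1.4
```

```bash
python3 -c "
from rel import *
rel([.573,-.030,.042])"
```

```text
t 4.25 pos [ 0.5538 -0.0369  0.0416] xang 7.6 polar 0.0524 277.8 zdir [ 0.001 -0.    -1.   ] F [ 2.9 -0.4 -1.1] open 0.0
shift units [ 0.498 -0.107 -0.01 ]
```

Contact is as expected, with about 3 N opposing. I'll continue the push to about 243°.

Call:
carry_out:
  plan: "-0.13 -0.007 0 0 0 1; -0.13 -0.007 0 0 0 1; -0.13 -0.007 0 0 0 1; -0.13 -0.007 0 0 0 1; -0.13 -0.007 0 0 0 1; -0.13 -0.007 0 0 0 1; 0 0 0 0 0 0; 0 0 0 0 0 0"

```text
time_s: 4.92
eef_pos: [0.5227, -0.0312, 0.0411]
eef_rot: [0.0, 0.973, -0.23, -0.0]
wrist_force: [-0.1, 0.5, -0.2]
opening: 0.001
grasp_force: 0.0
```

Call:
carry_out:
  plan: "0 0 0 0 0 0; 0 0 0 0 0 0; 0 0 0 0 0 0; 0 0 0 0 0 0; 0 0 0 0 0 0; 0 0 0 0 0 0; 0 0 0 0 0 0; 0 0 0 0 0 0"

```text
time_s: 5.58
eef_pos: [0.523, -0.0314, 0.0413]
eef_rot: [-0.0, 0.973, -0.232, -0.0]
wrist_force: [-0.4, 0.0, -0.1]
opening: 0.0
grasp_force: 0.0
```

```bash
python3 -c "
from rel import *
rel([.573,-.030,.042])
c=ctrl.camera('scene')
cv2.imwrite('pics/s3.png',cv2.resize(c['pixels'][150:265,260:400,::-1],None,fx=5,fy=5,interpolation=cv2.INTER_CUBIC))"
```

```text
t 5.5833 pos [ 0.523  -0.0314  0.0413] xang -26.9 polar 0.0521 242.9 zdir [-0.  0. -1.] F [-0.4  0.  -0.1] open 0.0
shift units [ 1.099 -0.596 -0.018]
```

View pics/s3.png

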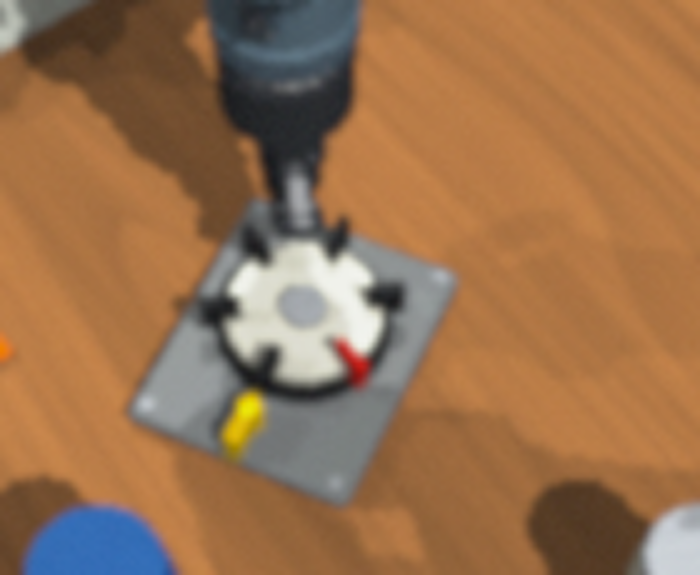

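The first click is done: the red rib is now at (350,360), one click from the pointer, and the fingertip sits centred in the next gap at 243°. I'll repeat the same arc for the second click.

Call:
carry_out:
  plan: "-0.13 -0.007 0 0 0 1; -0.13 -0.007 0 0 0 1; -0.13 -0.007 0 0 0 1; -0.13 -0.007 0 0 0 1; -0.13 -0.007 0 0 0 1; -0.13 -0.007 0 0 0 1; 0 0 0 0 0 0; 0 0 0 0 0 0"

```text
time_s: 6.3
eef_pos: [0.5009, -0.01, 0.0414]
eef_rot: [0.0, 0.861, -0.508, 0.0]
wrist_force: [-0.3, -1.5, -0.6]
opening: -0.003
grasp_force: 0.8
```

Call:
carry_out:
  plan: "-0.13 -0.007 0 0 0 1; -0.13 -0.007 0 0 0 1; -0.13 -0.007 0 0 0 1; -0.13 -0.007 0 0 0 1; 0 0 0 0 0 0; 0 0 0 0 0 0; 0 0 0 0 0 0; 0 0 0 0 0 0"

```text
time_s: 6.97
eef_pos: [0.4951, 0.0096, 0.0413]
eef_rot: [-0.0, 0.743, -0.669, 0.0]
wrist_force: [0.3, 0.1, -0.2]
opening: -0.001
grasp_force: 0.0
```

Call:
carry_out:
  plan: "0 0 0 0 0 0; 0 0 0 0 0 0; 0 0 0 0 0 0; 0 0 0 0 0 0; 0 0 0 0 0 0; 0 0 0 0 0 0; 0 0 0 0 0 0; 0 0 0 0 0 0"

```text
time_s: 7.63
eef_pos: [0.4949, 0.0099, 0.0413]
eef_rot: [-0.0, 0.742, -0.67, 0.0]
wrist_force: [0.2, 0.0, 0.6]
opening: -0.0
grasp_force: 0.0
```

```bash
python3 -c "
from rel import *
rel([.573,-.030,.042])
c=ctrl.camera('scene')
cv2.imwrite('pics/s4.png',cv2.resize(c['pixels'][150:265,260:400,::-1],None,fx=5,fy=5,interpolation=cv2.INTER_CUBIC))"
```

```text
t 7.6333 pos [0.4949 0.0099 0.0413] xang -84.2 polar 0.052 185.6 zdir [ 0. -0. -1.] F [0.2 0.  0.6] open -0.0
shift units [ 1.192 -1.841 -0.018]
```

View pics/s4.png

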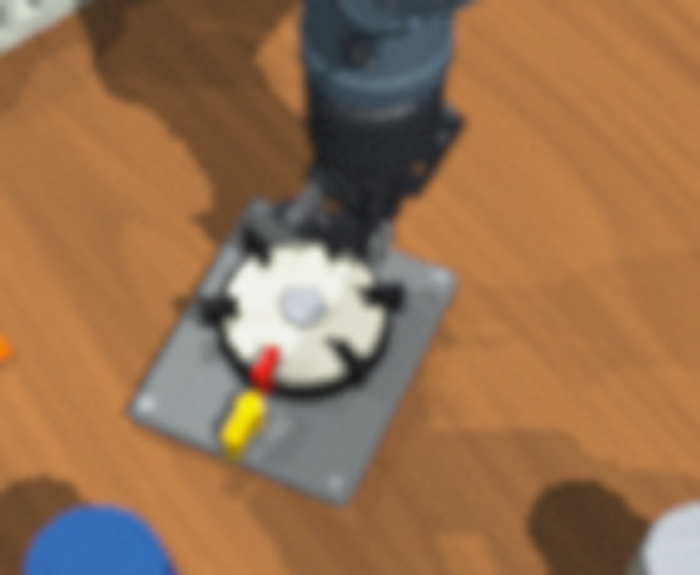

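The red rib at (265,370) is in line with the yellow pointer at (243,420), and nothing is in contact. I'll lift straight out.

Call:
carry_out:
  plan: "0 0 -0.3 0 0 0; 0 0 -0.5 0 0 0; 0 0 -0.7 0 0 0; 0 0 -0.7 0 0 0; 0 0 -0.7 0 0 0; 0 0 -0.5 0 0 0; 0 0 0 0 0 0; 0 0 0 0 0 0"

```text
time_s: 8.35
eef_pos: [0.4957, 0.0097, 0.1785]
eef_rot: [-0.001, 0.742, -0.67, 0.001]
wrist_force: [0.2, 0.6, -0.1]
opening: -0.004
grasp_force: 0.0
```

Call:
carry_out:
  plan: "0 0 0 0 0 0; 0 0 0 0 0 0; 0 0 0 0 0 0; 0 0 0 0 0 0; 0 0 0 0 0 0; 0 0 0 0 0 0; 0 0 0 0 0 0; 0 0 0 0 0 0"

```text
time_s: 9.02
eef_pos: [0.4949, 0.0099, 0.1772]
eef_rot: [0.0, 0.742, -0.67, -0.0]
wrist_force: [-0.9, -0.7, 0.1]
opening: 0.002
grasp_force: 0.0
```

```bash
python3 -c "
from rel import *
c=ctrl.camera('scene');box=(282,185,356,252)
r,a=cent(c,(0,150,90),(8,255,255),box);P=ray(c,r,.05);W=np.array([.5469,.017])
ang=np.degrees(np.arctan2(P[1]-W[1],P[0]-W[0]));print('red',r,a,ang,ctrl.get_obs()['eef_pos'])
if a>8 and abs(ang-30.8)<10: print(ctrl.hand_in())"
```

```text
red (312.3703703703704, 224.25925925925927) 27.0 32.14582224491564 [0.4949168  0.00993762 0.17727775]
the job is handed in; nothing more can be done
None
```

The wheel was flicked two clicks clockwise and the red rib now rests at the yellow pointer (measured about 1° off it); the arm lifted clear without touching anything else, and the job was handed in at about 9 s, though no verdict came back.

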